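# Index the parts turntable to the copper coil and lock it

### The job

Bring the copper coil round to the front of the parts turntable, to the brass pointer: with the fingertips push the red knob of the locking bolt outward to free the table, push the rim round (its upright pegs give the fingers something to push on) until the coil stands at the pointer, then push the bolt fully home again so that the table is locked. Leave the four parts sitting in their cups and do not touch them, and do not disturb the oil can, the tin of nuts or the brush.

Things in the scene. Friction and masses are not known exactly. Their poses are not given: they have to be found in the camera images.
- base: Fixed green cast foot of the indexing turntable, standing on the bench; origin on the bench under the table's axis. Its -x axis points to the front (brass pointer, 127 to 137 mm from the axis, top 52 mm above the bench); its -y axis points along the arm that carries the locking bolt. The bolt's steel housing is 46 x 46 mm, 134 to 180 mm from the axis, top 59 mm above the bench.
- table_centre (a point): The table's axis at the level of the disc's top, 50 mm above the bench. The grey iron disc is 250 mm in diameter and 14 mm thick, with four notches in its edge 90 degrees apart; a hub cap at the middle stands 18 mm above the disc. Four black cups (67 mm outside, 61 mm inside, 12 mm high, floor 3 mm above the disc) stand 90 degrees apart, centres 78 mm from the axis, each in line with a notch.
- turntable (a joint): Angle of the table on its foot in rad, positive anticlockwise seen from above, 0 at the start; turns without end, about 2 to 3 N at a peg keeps it turning and it stops almost at once when the push stops. At the start the bolt sits in a notch and the table cannot turn more than about 1 degree; it can be locked every quarter turn (0, 1.571, 3.142, -1.571 ...). The bolt's tapered nose still finds its notch and centres the table when this is up to about 5 degrees out.
- bolt (a joint): Travel of the locking bolt in m: 0 = fully home in a notch, 0.028 = fully out; clear of the disc's edge from 0.014. It slides straight along the base's -y axis (outward from the table's axis) and stays where it is left; about 4 to 6 N moves it.
- bolt_knob (a point): Centre of the top of the bolt's upright red knob, 105 mm above the bench, on the base's -y axis, 203 mm from the table's axis when home. The knob is 22 mm in diameter from 86 to 105 mm above the bench, with a 14 mm stem below it down to the bar (top 50 mm above the bench). The space between knob and table, above the housing, is free for a finger.
- peg_a (a point): Centre of the top of an upright steel turning peg on the rim: 16 mm in diameter, 46 mm high, top 96 mm above the bench; 110 mm from the axis, midway between two cups. The table is turned by pushing a peg sideways.
- peg_b (a point): Second peg, a quarter turn anticlockwise of peg_a; same size.
- peg_c (a point): Third peg, opposite peg_a; same size.
- peg_d (a point): Fourth peg, opposite peg_b; same size.
- front_place (a point): Point on the base where the part at the front stands: on the base's -x axis, 78 mm from the table's axis, in line with the brass pointer, 56 mm above the bench.
- coil_mid (a point): Middle of the coil to be brought to the front: bobbin with copper winding and dark flanges, 56 mm in diameter, 48 mm high, standing loose in its cup on the disc; it starts at one of the three places that are not at the front.
- insulator_mid (a point): Middle of a white porcelain insulator, 40 mm in diameter, 54 mm high, loose in a cup.
- steel_bush_mid (a point): Middle of a grey steel bush, 28 mm in diameter, 22 mm high, loose in a cup.
- brass_bush_mid (a point): Middle of a brass bush, 34 mm in diameter, 30 mm high, loose in a cup; it starts at the front.
- oil_can_mid (a point): Copper oil can with a thin spout, 76 x 91 mm, 177 mm high, on the bench to the left; point on its axis 30 mm above the bench.
- nut_tin_mid (a point): Round grey open tin of nuts, 74 mm in diameter, 45 mm high, on the bench to the left; its middle.
- brush_mid (a point): Wooden bench brush, 38 x 248 x 68 mm, on the bench to the right; its middle.
Mind the look-alikes: they are no part of the job. What is shaped like the part that bears coil_mid but blue or purple is not meant.

How it is judged (in metres and radians):
On the way, in this order (a step that is already met when the one before it is completed fails the run):
1. the locking bolt is pushed out, clear of the disc's edge (value of joint bolt above 0.014 m), for 0.1 s.
2. the coil is brought round to the pointer (horizontal distance between coil_mid and front_place below 0.015 m), for 0.1 s.
At the end, for the whole second after the job is handed in: The coil stands in its cup within 10 mm of the place at the pointer, the bolt is home in its notch (within 4 mm of fully in) the table and the coil are at rest, and the oil can, the tin of nuts and the brush stand within 20 mm of where they were (horizontal distance between coil_mid and front_place below 0.01 m and value of joint bolt below 0.004 m and velocity of joint turntable between -0.05 and 0.05 rad/s and linear speed of coil below 0.02 m/s and angle between coil_mid's own z axis and vertical below 0.2 rad and distance of each of oil_can_mid, nut_tin_mid, brush_mid from where it was at the start of the episode below 0.02 m); the robot touches nothing.
It fails at once if a part on the table is touched by the robot (contact force between any of the arm, the fingers and coil above 0.5 N or contact force between any of the arm, the fingers and insulator above 0.5 N or contact force between any of the arm, the fingers and steel_bush above 0.5 N or contact force between any of the arm, the fingers and brass_bush above 0.5 N).
It fails at once if a part is lifted or thrown out of its cup or tipped over (z of coil_mid in the frame of table_centre above 0.037 m or z of coil_mid in the frame of table_centre below 0.017 m or angle between any of coil_mid, insulator_mid, steel_bush_mid, brass_bush_mid's own z axis and vertical above 0.4 rad or z of insulator_mid in the frame of table_centre above 0.04 m or z of insulator_mid in the frame of table_centre below 0.02 m or z of steel_bush_mid in the frame of table_centre above 0.024 m or z of steel_bush_mid in the frame of table_centre below 0.004 m or z of brass_bush_mid in the frame of table_centre above 0.028 m or z of brass_bush_mid in the frame of table_centre below 0.008 m).
It fails at once if the oil can, the tin of nuts or the brush is disturbed (distance of any of oil_can_mid, nut_tin_mid, brush_mid from where it was at the start of the episode above 0.02 m).
It also fails if it takes over 70 s, if anything falls off the work surface, if the arm or the gripper's body presses on something with over 40 N, if the wrist force passes 120 N, or if a joint passes its speed limit or range.

### The arm

A 6-joint arm with a two-finger parallel gripper is mounted at the origin on a cart in front of the work surface, level with it; the furniture and walls round the work are solid. World frame = base frame: x ahead of the robot, y to its left, z up, the work surface at z = 0. Lengths are in mm, angles in rad, forces in N, time in s.
With the tool pointing down it reaches from about 300 to 775 mm from the base axis. Payload 14.6 kg.
Tool frame: the origin (TCP) lies at the very end of the fingers, on their centre line; the grasp point (between the pads) lies 19 mm behind it (manip.grip_point_offset is the distance from the TCP to the grasp point, in mm); z points along the fingers, y is the line along which they close (so a half turn about z gives the same grasp; the last joint's range is limited). The gripper opens to 94 mm and grips with 3 to 60 N. Pads are 16 mm wide; open, the fingers measure 119 mm over their backs; the gripper's body (75 mm by 177 mm) begins 78 mm behind the grasp point.
Start: joints at [-1.363, 0.3, 1.521, -0, 1.321, -0.067], TCP at [149.238, -529.355, 205.446] pointing down, gripper open.
Joint ranges: [-3.03, 3.03], [-0.79, 2.21], [0.23, 2.52], [-1.04, 4.18], [0, 3.07], [-2.55, 2.55]. Speed limits (rad/s): [2.22, 2.22, 2.57, 3.14, 3.14, 3.14].

### API

Orientations are given as [roll, pitch, yaw] about the fixed x, y, z axes, in that order (R = Rz(yaw) Ry(pitch) Rx(roll)).
In Python, from cell import telemetry, eyes, manip gives the robot as it stands.
- The arm moves only by the tool play_rows, never from a script. Its arguments are lists of equal length, an entry for each row: "translation": the shift along the world's x, y, z in m, a list of three; "yaw": the turn about the world's z in rad. A call has 1 to 12 rows; each row is the pose to reach, as a shift and turn from the pose commanded when the call began; what a row does not reach only later rows make up. A row lasts 1/8 s, in which the tool goes at most 62.5 mm and 10.7 degrees, less where a joint would pass 70% of its speed; a pose out of reach is approached as far as the arm can. A call with a gripper value outside its range is refused whole. "hand" is the opening, from 0 (shut) to 1 (fully open), set as the call begins (left out, the last holds). The fingers move at their own pace and stop on an object; "force" is the grip in N (left out, the last holds). Time passes only in rows, so rows that repeat a pose let the fingers close. It gives the time, the measured TCP pose, the force, the opening and the grip force at its end, in the units of the state.
- telemetry.read_state(): the state, without advancing time (a new reading comes with each control period).
- eyes.camera(name): name is "scene" or "top" or "wrist"; returns a dict with "pixels" (384x512x3 uint8, red, green, blue), "fx", "fy", "cx", "cy" (pixels), "cam_to_world" (4x4, takes a point from camera to world coordinates); the wrist camera has in their place "T_tool_cam" (4x4, takes a point from camera to tool coordinates, whose origin is the TCP and whose axes are the flange's). Camera axes: x right, y up, looking along -z (the intrinsics and any distortion apply to the point x, -y, -z); pixel columns grow to the right and rows downward; lengths in mm; the calibration is good to about 2 mm. A picture is of the moment at which its call begins: read the wrist's pose just before it. There is no depth.
- manip.sign_off(): hands the job in; it is judged then, once.
The state is a dict: "clock": time; "joints": joint angles; "qd": joint speeds; "effort": joint torques, N m; "eef_pos": TCP position; "eef_rot": TCP orientation; "wrist_force": force on the tool from outside, world axes, zero at the start; "moment": the same for the moment, N m; "finger_gap": finger opening in mm; "finger_force": force on a finger pad.
Only numpy, scipy, OpenCV 4.12 (cv2) and the standard library are available. Lean on these libraries where they do the work, as an engineer would, in place of code of your own. Each camera call takes 0.05 s, during which the arm holds its last target. There are 200 camera calls.

## Working session

There is one attempt and no reset: what is moved stays moved. The work goes in short steps, Python scripts to look and compute and a tool call to move; the robot and the scene stay as the last step left them, time stands still between calls to the robot, and variables do not carry over. Pictures are saved under pics/ and viewed, at most 10 in all, crops included, and the job is handed in when it is done.

Besides the shell and the picture viewer there is one more tool, called as name(argument=value, ...) on one line, values as JSON. play_rows: Moves the arm, as the interface text tells. Its arguments: {"type":"object","properties":{"translation":{"type":"array","items":{"type":"array","items":{"type":"number"}}},"yaw":{"type":"array","items":{"type":"number"}},"hand":{"type":"number"},"force":{"type":"number"}},"required":["translation","yaw"]}

```bash
mkdir -p pics
cat > h.py <<'E'
import numpy as np, cv2
from cell import telemetry, eyes, manip
def snap(n,f):
    c=eyes.camera(n); cv2.imwrite(f'pics/{f}.png',c['pixels'][:,:,::-1]); return c
def ray(c,u,v,T=None):
    T=np.array(c['cam_to_world']) if T is None else T
    d=T[:3,:3]@np.array([(u-c['cx'])/c['fx'],-(v-c['cy'])/c['fy'],-1]); return T[:3,3],d
def atz(c,u,v,z):
    o,d=ray(c,u,v); return o+d*(z-o[2])/d[2]
def proj(c,p):
    T=np.linalg.inv(np.array(c['cam_to_world'])); q=T[:3,:3]@np.array(p)+T[:3,3]
    return c['cx']+c['fx']*q[0]/-q[2], c['cy']-c['fy']*q[1]/-q[2]
E
python3 - <<'E'
from h import *
import pickle
D={}
for n in('scene','top'):
    c=snap(n,n+'0'); D[n]=c; print({k:(np.round(v,3).tolist() if k=='cam_to_world' else v) for k,v in c.items() if k!='pixels'})
pickle.dump(D,open('d.pkl','wb'))
a=[cv2.resize(cv2.imread(f'pics/{n}0.png'),(800,600),interpolation=cv2.INTER_CUBIC) for n in D]
for n,i in zip(D,a): cv2.imwrite(f'pics/{n}0b.png',i)
E
```

```text
{'fx': 445.5217863499655, 'fy': 445.5217863499655, 'cx': 245.85904675548693, 'cy': 184.46583063885768, 'cam_to_world': [[-0.666, 0.437, -0.604, -268.579], [-0.746, -0.378, 0.549, 724.985], [0.012, 0.816, 0.578, 859.418], [0.0, 0.0, 0.0, 1.0]]}
{'fx': 457.21397436479924, 'fy': 457.21397436479924, 'cx': 259.51287835619837, 'cy': 186.22938231455862, 'cam_to_world': [[0.02, 0.989, -0.145, 333.198], [-1.0, 0.021, 0.009, 16.331], [0.012, 0.145, 0.989, 1489.973], [0.0, 0.0, 0.0, 1.0]]}
```

View pics/top0b.png

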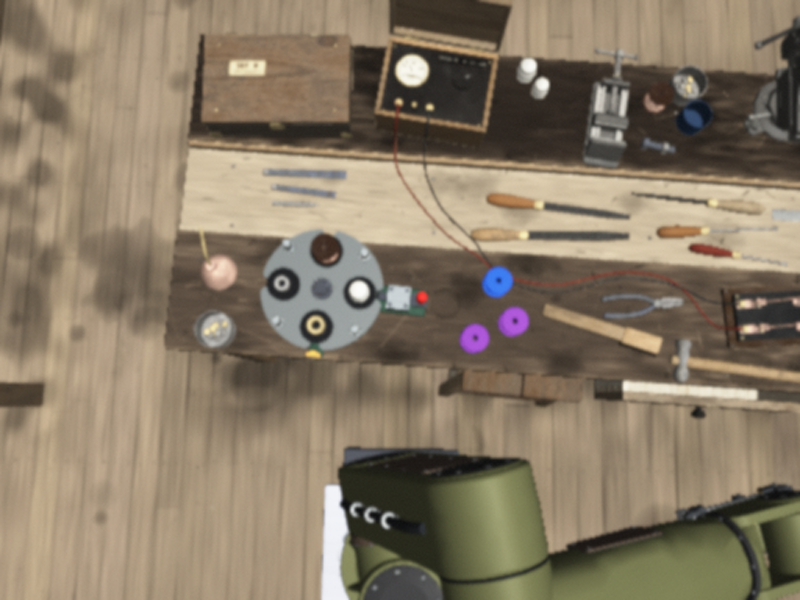

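View pics/scene0b.png

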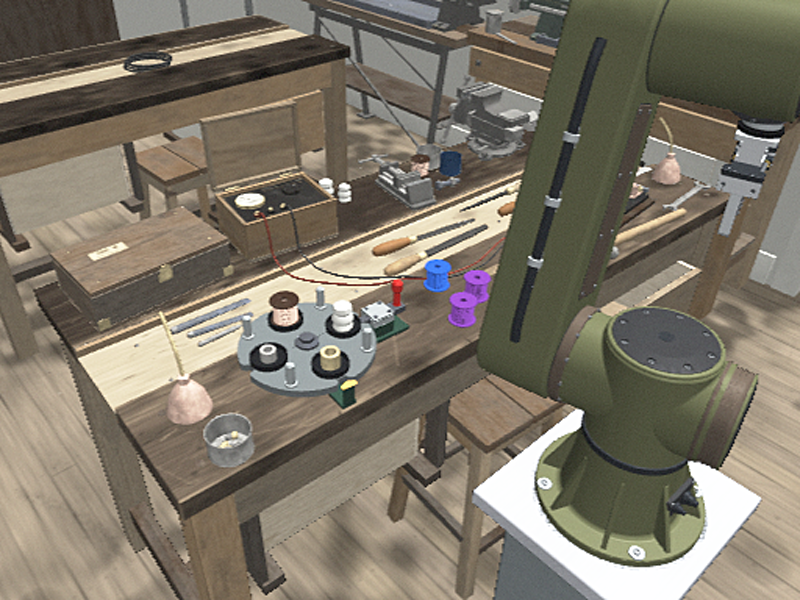

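The top view shows the hub at about (322,289), the copper coil at the back at (326,249), the brass bush at the front at (316,325) and the red knob at (422,297). The pegs are at (287,245), (366,254), (355,330) and (278,322). Of the spools, blue (498,282) and purple (514,321), (475,338) lie loose on the bench. Only the copper one with dark flanges, sitting in a cup, fits the description. I'll confirm that in an enlarged crop.

Run:
```python
from h import *
a=cv2.imread('pics/top0.png')[135:235,155:285]; b=cv2.imread('pics/scene0.png')[165:265,145:275]
i=np.vstack([cv2.resize(x,None,fx=6,fy=6,interpolation=cv2.INTER_CUBIC) for x in(a,)]); cv2.imwrite('pics/ct.png',i)
cv2.imwrite('pics/cs.png',cv2.resize(b,None,fx=6,fy=6,interpolation=cv2.INTER_CUBIC))
```

```text
(no output)
```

View pics/ct.png

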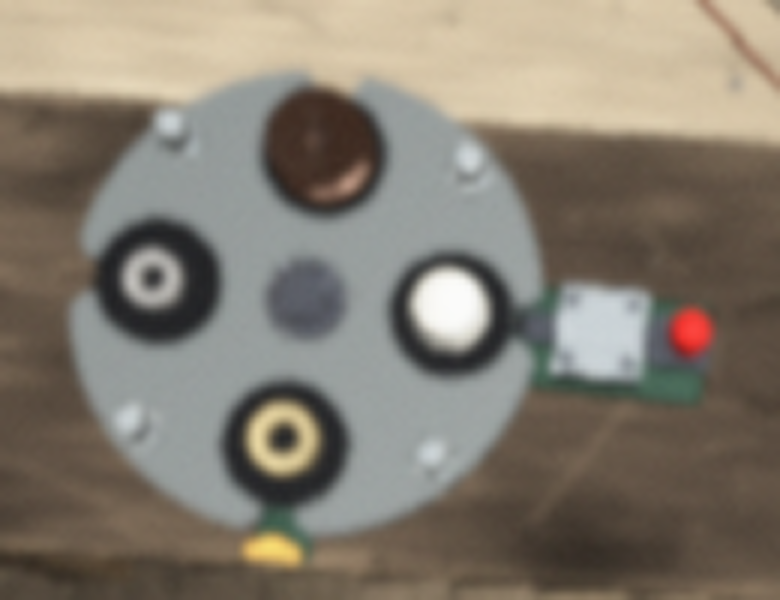

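View pics/cs.png

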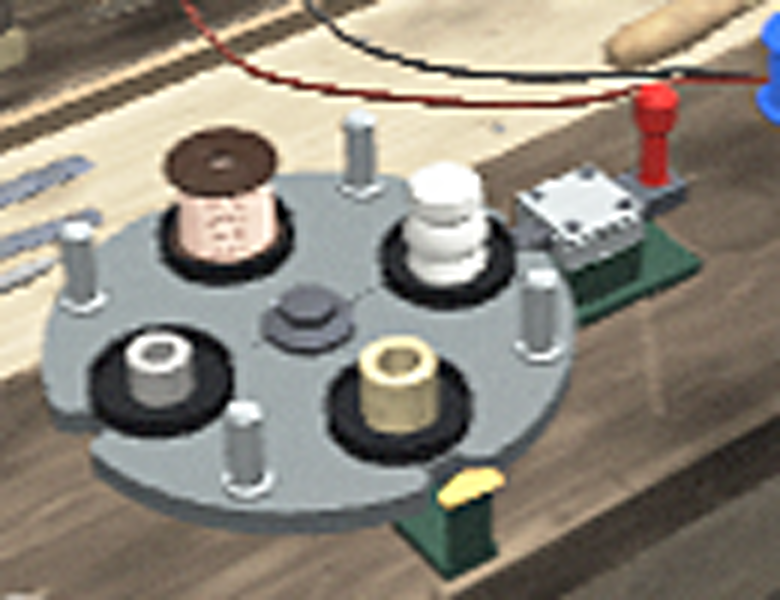

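The crop confirms it: the copper winding with dark flanges is at the top crop's (322,150), and it is the only coil on the table. Next I triangulate the pegs and the knob.

Run:
```python
from h import *
import pickle
D=pickle.load(open('d.pkl','rb'))
P=dict(BL=((172,123),(78,231)),BR=((469,157),(359,119)),FR=((432,452),(541,278)),FL=((131,418),(245,409)),knob=((691,331),(656,95)),coil=((321,145),(221,162)))
Q={}
for k,(t,s) in P.items():
    f=lambda p,o:[(p[0]+.5)/6-.5+o[0],(p[1]+.5)/6-.5+o[1]]
    t=f(t,(155,135)); s=f(s,(145,165))
    A=np.zeros((3,3));b=np.zeros(3)
    for c,p in((D['top'],t),(D['scene'],s)):
        o,d=ray(c,*p); d/=np.linalg.norm(d); M=np.eye(3)-np.outer(d,d); A+=M; b+=M@o
    X=np.linalg.solve(A,b)
    z={'knob':105,'coil':101}.get(k,96)
    Q[k]=atz(D['top'],*t,z)
    print(k,X.round(1),'top@z',Q[k].round(1),'scene@z',atz(D['scene'],*s,z).round(1))
pg=[Q[k] for k in('BL','BR','FR','FL')]
C=np.mean(pg,0);print('C',C, [np.hypot(*(p-C)[:2]).round(1) for p in pg])
# base yaw: BL is at +x+y => angle yaw+45 ; etc
for p,a in zip(pg,(45,-45,-135,135)): print(np.degrees(np.arctan2(*(p-C)[1::-1]))-a)
k=Q['knob']-C;print('knob',np.hypot(*k[:2]),np.degrees(np.arctan2(k[1],k[0]))+90)
print(telemetry.read_state())
```

```text
BL [630.5 242.9  90.6] top@z [629.9 242.7  96. ] scene@z [623.3 245.7  96. ]
BR [615.9  88.4  91.1] top@z [615.4  88.6  96. ] scene@z [609.8  92.1  96. ]
FR [461.5 102.6  91.1] top@z [461.9 103.1  96. ] scene@z [455.9 105.8  96. ]
FL [476.2 257.2  91.2] top@z [476.1 256.9  96. ] scene@z [470.9 259.7  96. ]
knob [525.7 -28.3 100.2] top@z [525.7 -27.5 105. ] scene@z [519.9 -24.  105. ]
coil [620.1 165.8  99. ] top@z [619.  164.8 101. ] scene@z [618.8 167.9 101. ]
C [545.84572193 172.84567086  96.        ] [np.float64(109.3), np.float64(109.2), np.float64(109.1), np.float64(109.2)]
-5.264258035223605
-5.461404870495301
-5.283264281209881
-5.325626403624483
knob 201.32886688089536 -5.7457936628346005
{'clock': 0.1, 'joints': array([-1.36263030e+00,  3.00405843e-01,  1.52149236e+00,  1.45741668e-06,
        1.32071670e+00, -6.66062227e-02]), 'qd': array([-3.05711297e-04,  1.14181984e-03, -3.20241531e-03, -4.97844154e-04,
        1.28524636e-03, -7.82209481e-06]), 'effort': array([ 1.23060734e-03, -5.32645869e+01, -3.53283727e+01,  7.09470478e-02,
        2.34898611e-02, -5.98440670e-05]), 'eef_pos': array([ 149.17701308, -529.14464395,  204.95965977]), 'eef_rot': array([-3.14057276e+00, -6.94468424e-05,  2.74771849e-01]), 'wrist_force': array([ 0.03863055, -0.12446588,  0.16711434]), 'moment': array([ 0.02630051, -0.05077708, -0.02828711]), 'finger_force': 0.0, 'finger_gap': 93.84689371281888}
```

play_rows(translation=[[0.035, 0.049, 0], [0.07, 0.098, 0], [0.105, 0.147, 0], [0.14, 0.196, 0], [0.175, 0.245, 0], [0.21, 0.294, 0], [0.245, 0.343, 0], [0.28, 0.392, 0], [0.315, 0.441, 0], [0.35, 0.49, 0], [0.38, 0.538, 0], [0.38, 0.538, 0]], yaw=[0.1, 0.2, 0.3, 0.4, 0.5, 0.6, 0.7, 0.8, 0.9, 1.0, 1.1, 1.2], hand=0)

```text
clock: 1.6
eef_pos: [530.1, 11.6, 204.6]
eef_rot: [-3.14, -0.0, 1.482]
wrist_force: [0.3, -1.5, -0.1]
finger_gap: 0.6
finger_force: 0.0
```

Run:
```python
from h import *
import pickle
s=telemetry.read_state(); print(s['eef_pos'],s['eef_rot'])
c=snap('wrist','w1'); T=np.array(c['T_tool_cam']); print(T.round(2),c['fx'],c['cx'],c['cy'])
from scipy.spatial.transform import Rotation as R
W=np.eye(4);W[:3,:3]=R.from_euler('xyz',s['eef_rot']).as_matrix();W[:3,3]=s['eef_pos']
c['cam_to_world']=W@T
pickle.dump(c,open('w1.pkl','wb'))
for p in [(526,-29,105),(545,173,68),(461.5,103,96),(615.5,88.5,96)]: print(p,np.round(proj(c,p)))
```

```text
[530.06023646  11.58489141 204.59325622] [-3.14031480e+00 -2.49982219e-04  1.48201884e+00]
[[  -0.      0.97    0.26   75.51]
 [   1.      0.      0.      0.35]
 [   0.      0.26   -0.97 -178.71]
 [   0.      0.      0.      1.  ]] 313.4942680577254 256.93324181979426 192.68048626339225
(526, -29, 105) [256. 236.]
(545, 173, 68) [257.  10.]
(461.5, 103, 96) [170.  98.]
(615.5, 88.5, 96) [346.  99.]
```

View pics/w1.png

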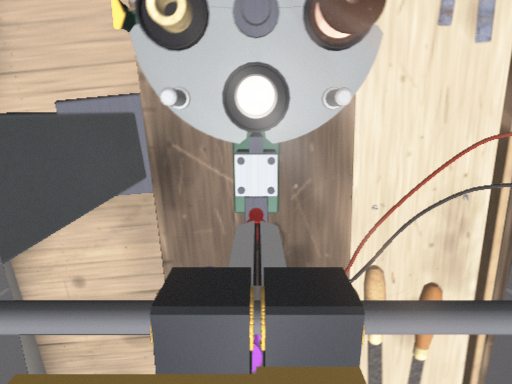

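The wrist view shows the knob's inner side at (256,214), just beyond the fingertips. The pegs at (170,98) and (345,97) and the hub at (257,12) match the prediction within a few pixels. Next I descend and push the bolt out.

play_rows(translation=[[0, 0, -0.05], [0, 0, -0.095], [0, 0, -0.125], [0, 0, -0.135], [0, 0, -0.135], [-0.001, -0.006, -0.135], [-0.001, -0.012, -0.135], [-0.002, -0.018, -0.135], [-0.002, -0.022, -0.135], [-0.002, -0.026, -0.135], [-0.003, -0.03, -0.135], [-0.003, -0.034, -0.135]], yaw=[0, 0, 0, 0, 0, 0, 0, 0, 0, 0, 0, 0])

```text
clock: 3.15
eef_pos: [526.2, -25.5, 70.5]
eef_rot: [-3.142, -0.0, 1.475]
wrist_force: [-0.5, 5.5, 3.8]
finger_gap: 0.5
finger_force: 2.2
```

play_rows(translation=[[0, -0.004, 0], [-0.001, -0.008, 0], [-0.001, -0.011, 0], [-0.001, -0.011, 0], [-0.001, -0.011, 0]], yaw=[0, 0, 0, 0, 0])

```text
clock: 3.78
eef_pos: [525.3, -35.6, 70.4]
eef_rot: [-3.142, -0.001, 1.475]
wrist_force: [0.6, 11.6, 2.7]
finger_gap: 0.5
finger_force: 5.6
```

play_rows(translation=[[0.001, 0.015, 0], [0.001, 0.015, 0.03], [0.001, 0.015, 0.075], [-0.02, 0.04, 0.08], [-0.04, 0.08, 0.08], [-0.06, 0.12, 0.08], [-0.08, 0.16, 0.08], [-0.084, 0.168, 0.08], [-0.084, 0.168, 0.08]], yaw=[0, 0, 0, -0.18, -0.36, -0.54, -0.72, -0.9, -1.05])

```text
clock: 4.9
eef_pos: [440.8, 132.5, 150.4]
eef_rot: [3.141, 0.0, 0.421]
wrist_force: [-0.4, 0.1, -0.3]
finger_gap: 0.3
finger_force: 0.0
```

```bash
cat > arc.py <<'E'
from h import *
s=telemetry.read_state(); print(s['eef_pos'].round(1),s['eef_rot'].round(3))
C=np.array([545.5,173]); 
def pose(th,g=20.7,r=111):
    t=np.radians(th); e=np.array([np.cos(t),np.sin(t)]); 
    return np.r_[C+r*e-g*np.array([-e[1],e[0]]),t+np.pi]
st=pose(-140.4,32); print('start',st.round(3))
for k in range(0,25): print(k, (pose(-140.4+90*k/24)-pose(-140.4)).round(3)*[.001,.001,1], pose(-140.4+90*k/24).round(2))
E
python3 arc.py
```

```text
[440.8 132.5 150.4] [3.141 0.    0.421]
start [439.575 126.902   0.691]
0 [0. 0. 0.] [446.78 118.2    0.69]
1 [ 0.003796 -0.006339  0.065   ] [450.57 111.86   0.76]
2 [ 0.007998 -0.012417  0.131   ] [454.78 105.78   0.82]
3 [ 0.012589 -0.018207  0.196   ] [459.37  99.99   0.89]
4 [ 0.017548 -0.023684  0.262   ] [464.33  94.51   0.95]
5 [ 0.022855 -0.028825  0.327   ] [469.63  89.37   1.02]
6 [ 0.028487 -0.033607  0.393   ] [475.27  84.59   1.08]
7 [ 0.03442  -0.038012  0.458   ] [481.2   80.18   1.15]
8 [ 0.040628 -0.042018  0.524   ] [487.41  76.18   1.21]
9 [ 0.047085 -0.045611  0.589   ] [493.86  72.58   1.28]
10 [ 0.053763 -0.048773  0.654   ] [500.54  69.42   1.35]
11 [ 0.060634 -0.051491  0.72    ] [507.41  66.7    1.41]
12 [ 0.067667 -0.053755  0.785   ] [514.45  64.44   1.48]
13 [ 0.074834 -0.055554  0.851   ] [521.61  62.64   1.54]
14 [ 0.082103 -0.05688   0.916   ] [528.88  61.32   1.61]
15 [ 0.089443 -0.057727  0.982   ] [536.22  60.47   1.67]
16 [ 0.096823 -0.058093  1.047   ] [543.6   60.1    1.74]
17 [ 0.104211 -0.057976  1.113   ] [550.99  60.22   1.8 ]
18 [ 0.111575 -0.057375  1.178   ] [558.35  60.82   1.87]
19 [ 0.118885 -0.056294  1.244   ] [565.66  61.9    1.93]
20 [ 0.126108 -0.054738  1.309   ] [572.89  63.46   2.  ]
21 [ 0.133213 -0.052712  1.374   ] [579.99  65.48   2.07]
22 [ 0.140171 -0.050226  1.44    ] [586.95  67.97   2.13]
23 [ 0.146952 -0.04729   1.505   ] [593.73  70.91   2.2 ]
24 [ 0.153526 -0.043917  1.571   ] [600.3   74.28   2.26]
```

play_rows(translation=[[-0.0015, -0.005, -0.03], [-0.0015, -0.005, -0.06], [-0.0015, -0.005, -0.084], [-0.0015, -0.005, -0.084], [0.002, -0.0095, -0.084], [0.0056, -0.0137, -0.084], [0.0094, -0.02, -0.084], [0.0136, -0.0261, -0.084], [0.0182, -0.0319, -0.084], [0.0231, -0.0374, -0.084], [0.0285, -0.0425, -0.084], [0.0341, -0.0473, -0.084]], yaw=[0.1, 0.2, 0.265, 0.265, 0.265, 0.265, 0.33, 0.396, 0.461, 0.527, 0.592, 0.658])

```text
clock: 6.4
eef_pos: [475.9, 84.1, 67.2]
eef_rot: [3.141, -0.001, 1.084]
wrist_force: [-1.6, 2.1, 0.2]
finger_gap: 0.7
finger_force: 1.1
```

play_rows(translation=[[0.0059, -0.0044, 0], [0.0121, -0.0084, 0], [0.0186, -0.012, 0], [0.0253, -0.0152, 0], [0.0321, -0.0179, 0], [0.0392, -0.0201, 0], [0.0463, -0.0219, 0], [0.0536, -0.0233, 0], [0.061, -0.0241, 0], [0.0683, -0.0245, 0], [0.0757, -0.0244, 0], [0.0831, -0.0238, 0]], yaw=[0.065, 0.131, 0.196, 0.261, 0.327, 0.392, 0.458, 0.523, 0.589, 0.654, 0.72, 0.785])

```text
clock: 7.9
eef_pos: [558.7, 60.3, 67.0]
eef_rot: [3.142, -0.0, 1.869]
wrist_force: [-2.5, 0.4, 0.4]
finger_gap: 0.3
finger_force: 1.1
```

play_rows(translation=[[0.0073, 0.0011, 0], [0.0145, 0.0026, 0], [0.0216, 0.0047, 0], [0.0286, 0.0071, 0], [0.0354, 0.0101, 0], [0.042, 0.0135, 0], [0.042, 0.0135, 0], [0.038, 0.01, 0.0], [0.038, 0.01, 0.03], [0.038, 0.01, 0.075], [0.0, 0.0, 0.084], [-0.04, 0.0, 0.084]], yaw=[0.066, 0.131, 0.196, 0.262, 0.327, 0.393, 0.393, 0.393, 0.393, 0.393, 0.3, 0.12])

```text
clock: 9.4
eef_pos: [517.5, 59.7, 151.4]
eef_rot: [3.14, 0.001, 1.981]
wrist_force: [0.7, -0.0, -0.1]
finger_gap: 0.4
finger_force: 0.0
```

Run:
```python
from h import *
c=snap('top','t2'); a=cv2.imread('pics/t2.png')[135:235,155:285]; cv2.imwrite('pics/t2c.png',cv2.resize(a,None,fx=6,fy=6,interpolation=cv2.INTER_CUBIC))
s=telemetry.read_state();print(s['clock'],s['eef_pos'],s['eef_rot'])
```

```text
9.45 [513.44054827  60.06265753 150.53937854] [-3.14033720e+00 -3.95580492e-04  1.97057255e+00]
```

View pics/t2c.png

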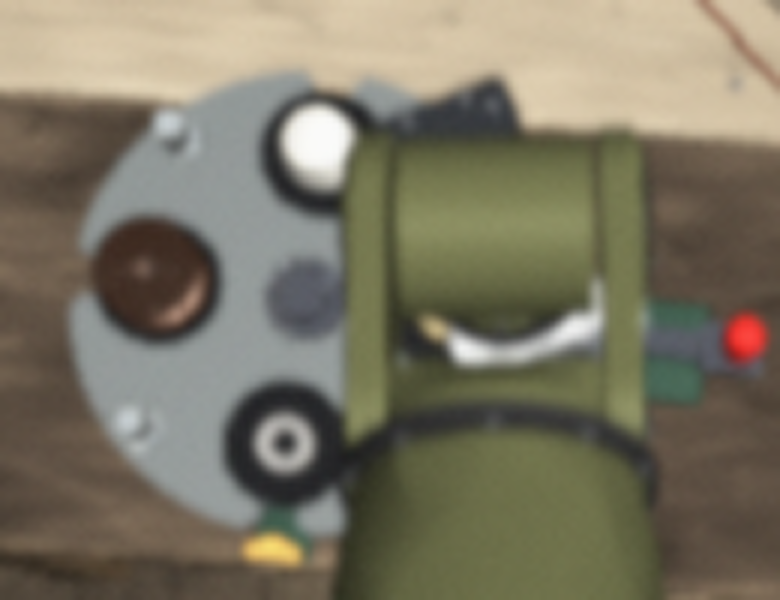

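The top crop shows the table turned by almost exactly 90°, with the coil now at the left (155,275), the steel bush at the front and the pegs at (172,127) and (133,421). I'll repeat the same stroke.

play_rows(translation=[[-0.02, 0.015, 0], [-0.04, 0.03, 0], [-0.06, 0.05, 0], [-0.0788, 0.0661, 0], [-0.0788, 0.0661, 0], [-0.0788, 0.0661, 0], [-0.0788, 0.0661, 0], [-0.0788, 0.0661, 0], [-0.0788, 0.0661, -0.03], [-0.0788, 0.0661, -0.06], [-0.0788, 0.0661, -0.084], [-0.0788, 0.0661, -0.084]], yaw=[-0.17, -0.34, -0.51, -0.68, -0.85, -1.02, -1.19, -1.3, -1.3, -1.3, -1.3, -1.3])

```text
clock: 10.95
eef_pos: [438.6, 126.2, 65.5]
eef_rot: [-3.14, 0.002, 0.687]
wrist_force: [-0.1, -0.2, -0.2]
finger_gap: 0.6
finger_force: 0.0
```

play_rows(translation=[[0.0035, -0.0045, 0], [0.0072, -0.0087, 0], [0.011, -0.015, 0], [0.0152, -0.0211, 0], [0.0198, -0.0269, 0], [0.0247, -0.0324, 0], [0.0301, -0.0375, 0], [0.0357, -0.0423, 0]], yaw=[0, 0, 0.065, 0.131, 0.196, 0.262, 0.327, 0.393])

```text
clock: 11.95
eef_pos: [475.9, 84.1, 67.2]
eef_rot: [3.141, -0.001, 1.083]
wrist_force: [-1.0, 1.9, 0.3]
finger_gap: 0.7
finger_force: 1.1
```

play_rows(translation=[[0.0059, -0.0044, 0], [0.0121, -0.0084, 0], [0.0186, -0.012, 0], [0.0253, -0.0152, 0], [0.0321, -0.0179, 0], [0.0392, -0.0201, 0], [0.0463, -0.0219, 0], [0.0536, -0.0233, 0], [0.061, -0.0241, 0], [0.0683, -0.0245, 0], [0.0757, -0.0244, 0], [0.0831, -0.0238, 0]], yaw=[0.065, 0.131, 0.196, 0.261, 0.327, 0.392, 0.458, 0.523, 0.589, 0.654, 0.72, 0.785])

```text
clock: 13.45
eef_pos: [558.7, 60.2, 67.0]
eef_rot: [-3.142, -0.0, 1.868]
wrist_force: [-2.6, 1.5, -0.8]
finger_gap: 0.6
finger_force: 1.1
```

play_rows(translation=[[0.0073, 0.0011, 0], [0.0145, 0.0026, 0], [0.0216, 0.0047, 0], [0.0286, 0.0071, 0], [0.0354, 0.0101, 0], [0.042, 0.0135, 0], [0.042, 0.0135, 0], [0.038, 0.01, 0.0], [0.038, 0.01, 0.03], [0.038, 0.01, 0.075], [0.0, 0.0, 0.084], [-0.04, 0.0, 0.084]], yaw=[0.066, 0.131, 0.196, 0.262, 0.327, 0.393, 0.393, 0.393, 0.393, 0.393, 0.3, 0.12])

```text
clock: 14.95
eef_pos: [517.5, 59.7, 151.4]
eef_rot: [3.14, 0.001, 1.979]
wrist_force: [0.1, 0.6, -0.2]
finger_gap: 0.6
finger_force: 0.0
```

Run:
```python
from h import *
c=snap('top','t3'); a=cv2.imread('pics/t3.png')[135:235,155:285]; cv2.imwrite('pics/t3c.png',cv2.resize(a,None,fx=6,fy=6,interpolation=cv2.INTER_CUBIC))
s=telemetry.read_state();print(s['clock'],s['eef_pos'],s['eef_rot'])
```

```text
15.0 [513.43060547  60.06899347 150.50992254] [-3.14036403e+00 -4.64024451e-04  1.96869236e+00]
```

View pics/t3c.png

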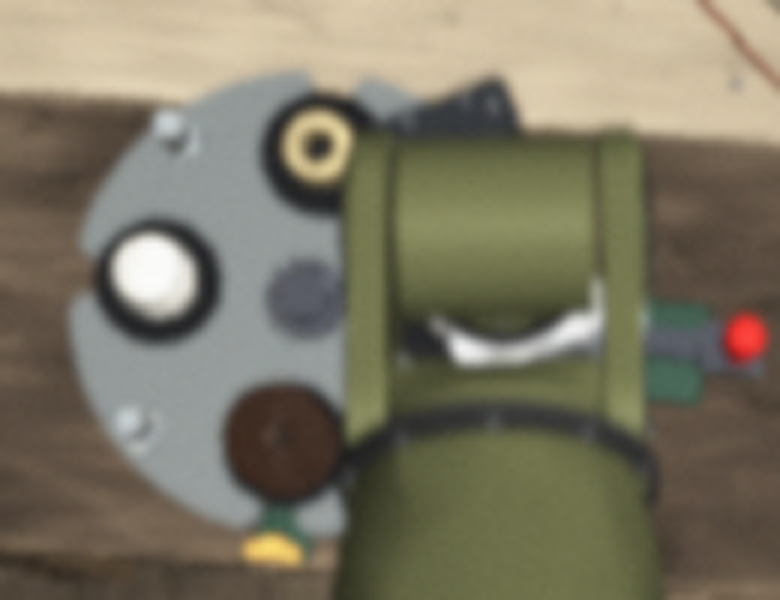

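The coil now stands at the front by the pointer, at (283,440). Next I push the bolt home from outside.

play_rows(translation=[[0, -0.05, 0], [0.001, -0.1, 0], [0.002, -0.145, 0], [0.002, -0.153, 0], [0.002, -0.153, -0.03], [0.002, -0.153, -0.065], [0.002, -0.153, -0.08], [0.002, -0.153, -0.08], [0.003, -0.147, -0.08], [0.003, -0.141, -0.08], [0.004, -0.135, -0.08], [0.004, -0.13, -0.08]], yaw=[-0.15, -0.3, -0.45, -0.515, -0.515, -0.515, -0.515, -0.515, -0.515, -0.515, -0.515, -0.515])

```text
clock: 16.5
eef_pos: [523.0, -69.4, 71.1]
eef_rot: [3.14, 0.001, 1.471]
wrist_force: [1.1, -4.7, 2.3]
finger_gap: 0.3
finger_force: 2.2
```

play_rows(translation=[[0, 0.004, 0], [0.001, 0.008, 0], [0.001, 0.012, 0], [0.001, 0.015, 0], [0.002, 0.018, 0], [0.002, 0.02, 0], [0.002, 0.02, 0]], yaw=[0, 0, 0, 0, 0, 0, 0])

```text
clock: 17.38
eef_pos: [524.3, -49.2, 70.3]
eef_rot: [-3.141, -0.0, 1.471]
wrist_force: [-1.7, -2.1, 1.4]
finger_gap: 0.6
finger_force: 1.0
```

Now I push gently in small steps until the force rises at the stop.

play_rows(translation=[[0, 0.001, 0], [0, 0.002, 0], [0, 0.002, 0]], yaw=[0, 0, 0])

```text
clock: 17.75
eef_pos: [524.4, -47.4, 70.4]
eef_rot: [-3.141, -0.0, 1.471]
wrist_force: [-1.2, -3.4, 0.6]
finger_gap: 0.6
finger_force: 1.8
```

play_rows(translation=[[0, 0.001, 0], [0, 0.002, 0], [0, 0.002, 0]], yaw=[0, 0, 0])

```text
clock: 18.12
eef_pos: [524.4, -47.0, 70.5]
eef_rot: [3.141, 0.002, 1.471]
wrist_force: [-2.1, -16.1, -0.4]
finger_gap: 0.8
finger_force: 7.9
```

play_rows(translation=[[0, -0.01, 0], [-0.001, -0.03, 0], [-0.001, -0.03, 0.05], [-0.001, -0.07, 0.1], [-0.05, -0.13, 0.12], [-0.1, -0.19, 0.12], [-0.12, -0.25, 0.12], [-0.12, -0.3, 0.12], [-0.12, -0.3, 0.12], [-0.12, -0.3, 0.12]], yaw=[0, 0, 0, 0, 0, 0, 0, 0, 0, 0])

```text
clock: 19.38
eef_pos: [404.3, -345.7, 190.0]
eef_rot: [-3.141, -0.001, 1.469]
wrist_force: [0.1, 0.9, 0.3]
finger_gap: 0.0
finger_force: 0.0
```

Run:
```python
from h import *
c=snap('top','t4'); a=cv2.imread('pics/t4.png')[135:235,155:285]; cv2.imwrite('pics/t4c.png',cv2.resize(a,None,fx=6,fy=6,interpolation=cv2.INTER_CUBIC))
def red(i):
    i=i.astype(int);m=(i[:,:,2]>170)&(i[:,:,1]<70)&(i[:,:,0]<70);m[:135]=m[235:]=0;m[:,:240]=m[:,290:]=0;v,u=np.nonzero(m);return u.mean(),v.mean()
for f in('top0','t2','t4'): print(f,red(cv2.imread(f'pics/{f}.png')))
```

```text
top0 (np.float64(269.6666666666667), np.float64(189.63636363636363))
t2 (np.float64(278.94117647058823), np.float64(190.6764705882353))
t4 (np.float64(269.6666666666667), np.float64(189.63636363636363))
```

View pics/t4c.png

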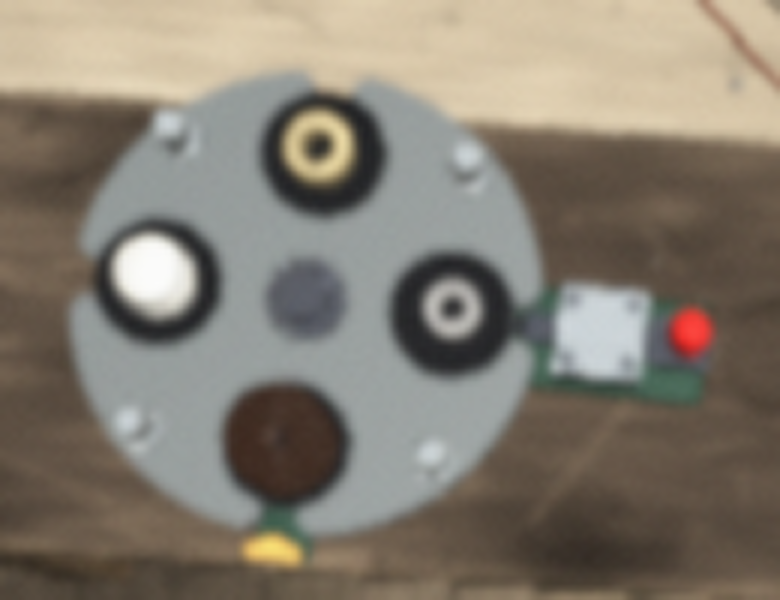

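The coil is at the pointer, at (285,440), and the knob is back at its starting pixel, so the bolt is home. The arm is clear, so I hand in.

```bash
python3 -c "
from cell import manip; print(manip.sign_off())"
```

```text
the job is handed in; nothing more can be done
None
```

The copper coil stands at the brass pointer, the bolt is pushed home so the table is locked, and I handed the job in at about 19.5 s; the hand-in gave no verdict.

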